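Weigh the lidded glass pot on the spring kitchen scale

ROBOT

A 6-joint arm with a two-finger parallel gripper is mounted at the origin on the work surface. World frame = base frame: x ahead of the robot, y to its left, z up, the work surface at z = 0. Lengths are in m, angles in rad, forces in N, time in s.
With the tool pointing down it reaches from about 0.3 to 0.85 m from the base axis. Payload 5.4 kg.
Tool frame: the origin (TCP) lies at the very end of the fingers, on their centre line; the grasp point (between the pads) lies 19 mm behind it (hold_point_z is the distance from the TCP to the grasp point, in m); z points along the fingers, y is the line along which they close (so a half turn about z gives the same grasp; the last joint's range is limited). The gripper opens to 85 mm and grips with 20 to 120 N. Pads are 22 mm wide; open, the fingers measure 114 mm over their backs; the gripper's body (76 mm by 85 mm) begins 54 mm behind the grasp point. The pads swing forward as they close: fully open they stand 13 mm farther back than shut.
Start: joints at [-1.468, 0.158, 1.597, -0, 1.386, -0.21], TCP at [0.177, -0.547, 0.231] pointing down, gripper open.
Joint ranges: [-2.91, 2.91], [-0.94, 2.29], [0.18, 2.7], [-1.29, 4.43], [0.17, 2.64], [-3, 3]. Speed limits (rad/s): [2.57, 2.57, 3.14, 3.14, 3.14, 3.14].

INTERFACE

Orientations are given as a unit quaternion [w, x, y, z].
In Python, from station import state, snapshot, close_job, hold_point_z gives the robot as it stands. The module is installed in compiled form; this text tells all that it offers.
- The arm moves only by the tool drive_tool, never from a script. Its argument "rows" is a list of rows, each a list of 3 entries, a list of its own where there are three numbers: the turn, a rotation vector about the tool's x, y, z in rad, then the shift along the tool's x, y, z in mm, then the gripper's target within -1 to 1 (fully open at 1, half-way at 0, shut at -1). In form: [[[wx, wy, wz], [x, y, z], claw], ...]. A call has exactly 8 rows; each row shifts and turns the commanded pose from where the row before left it, along the tool's axes as they then stand; what a row does not reach is not made up. A row lasts 1/8 s, in which the tool goes at most 62.5 mm and 10.7 degrees, less where a joint would pass 70% of its speed; a pose out of reach is approached as far as the arm can. A call with a gripper value outside its range is refused whole. The fingers move at their own pace and stop on an object; "newtons" is the grip in N (left out, the last holds). Time passes only in rows, so rows that do not move let the fingers close, or fill a call up. It gives the time, the measured TCP pose, the force, the opening and the grip force at its end, in the units of the state.
- state(): the state, without advancing time (a new reading comes with each control period).
- snapshot(name): name is "scene" or "top" or "wrist"; returns a dict with "color" (480x640x3 uint8, red, green, blue), "fx", "fy", "cx", "cy" (pixels), "origin" and "rotation" of the camera in the world. Camera axes: x right, y up, looking along -z (the intrinsics and any distortion apply to the point x, -y, -z); pixel columns grow to the right and rows downward; lengths in m; the calibration is good to about 2 mm. The wrist camera is an equidistant fisheye: a pixel r from the principal point sees the ray r / f radians off the axis. A picture is of the moment at which its call begins. There is no depth.
- close_job(): hands the job in; it is judged then, once.
The state is a dict: "time_s": time; "q": joint angles; "joint_velocities": joint speeds; "tau": joint torques, N m; "tool_pos": TCP position; "tool_rot": TCP orientation; "force": force on the tool from outside, world axes, zero at the start; "ft_torque": the same for the moment, N m; "gripper_width": finger opening in m; "grasp_force": force on a finger pad.
Only numpy, scipy, OpenCV 4.12 (cv2) and the standard library are available. Lean on these libraries where they do the work, as an engineer would, in place of code of your own. Each camera call takes 0.05 s, during which the arm holds its last target. There are 200 camera calls.

TASK

The kitchen scale has to show what the frosted glass pot weighs with its lid on: first take the lime clip off the scale's pan and put it in the open aluminium holder. Shut the pot's hinged lid and stand the pot upright in the middle of the sprung pan, setting it down gently so that the pan never gets near its bottom stop. Keep the pot upright all the time, leave it standing free, and do not disturb the other things on the counter.

Things in the scene. Friction and masses are not known exactly. Their poses are not given: they have to be found in the camera images.
- scale: white spring kitchen scale, fixed to the counter: housing 170 x 170 mm and 55 mm high under the pan, with a sloping dial front on its -x side that reaches 135 mm from the origin and 70 mm up. Origin on the counter under the middle of the pan, z up. The dial needle turns as the pan sinks
- pan_center (a point): middle of the upper face of the scale's round flat steel pan, 150 mm across, 12 mm thick, 85 mm above the counter when unloaded; sinks with the pan. A thin grey ring of 80 mm diameter on the pan is concentric with it
- pan (a joint): how far the pan has sunk, m: 0 unloaded, bottom stop at 0.018. Spring 800 N/m (about 12 mm per kg), lightly damped
- clip: lime plastic bag clip, a flat bar about 84 mm long (along its x; from -45.5 mm to +38 mm), 16 mm wide (y), 15 mm high; 22 g. Origin under its middle, z up. Starts lying flat on the scale's pan
- holder: open-topped aluminium marker holder, fixed to the counter, empty: outside 84 mm (x) x 130 mm (y) x 40 mm high, walls and floor 3 mm; a black magnet strip on its +x side. Origin on the counter under its centre
- pot: round frosted glass pot, 62 mm outside diameter, 64 mm high without lid (72 mm with it shut), walls 4 mm, empty, about 0.4 kg with lid. Origin under the centre of its base, z up. A 22 mm wide steel hinge block sits on its +x side near the rim, reaching 38 mm from the axis; the other sides are plain. The only pot with a hinged lid
- lid (a joint): angle of the pot's lid, rad: 0 shut, grows as it opens, stop at 2.0 (leaning back). Hinge line is parallel to the pot's y, at x = +36 mm, z = 64 mm in the pot's frame; the lid swings up and back to the pot's +x. A slight hinge friction holds it where it leans back; pushed forward over to less than about 1 rad it falls shut by itself. Glass lid 8 mm thick, 62 mm across, weighs 50 g
- lid_front (a point): tip of the small steel tab on the lid's free edge, 74 mm from the hinge line: the top end of the lid when it is open
- tape_dispenser: bystander: translucent tape dispenser, 50 x 120 x 71 mm, origin under its centre
- mug: bystander: white mug, 80 mm across, 92 mm high, handle at its +y, origin under its centre
- timer: bystander: round white kitchen timer, 66 mm across, 46 mm high, origin under its centre
- spice_jar: bystander: small glass jar with a steel screw cap, 48 mm across, 85 mm high, origin under its centre
- marker: bystander: marker pen lying flat, about 140 mm long (x), 17 mm thick, origin under its middle
- pastry_brush: bystander: flat pastry brush with a wooden handle lying along its x, origin under its middle
- soap_bottle: bystander: clear soap bottle, 64 mm across, 190 mm high, origin under its centre
Mind the look-alikes: they are no part of the job. Leave any blue or yellow look-alike of the pot alone.

How it is judged:
By the outcome, as a careful person would: the job done as asked, in the order asked, and still so for the second after the job is handed in, with the robot touching nothing.
It also fails if it takes over 72 s, if anything falls off the work surface, if the arm or the gripper's body presses on something with over 40 N, if the wrist force passes 120 N, or if a joint passes its speed limit or range.

## Working session

There is one attempt and no reset: what is moved stays moved. The work goes in short steps, Python scripts to look and compute and a tool call to move; the robot and the scene stay as the last step left them, time stands still between calls to the robot, and variables do not carry over. Pictures are saved under pics/ and viewed, at most 13 in all, crops included, and the job is handed in when it is done.

Besides the shell and the picture viewer there is one more tool, called after "Request:" as name(argument=value, ...), one argument or row to a line, values as JSON. drive_tool: Moves the arm, as the interface text tells. Its arguments: {"type":"object","properties":{"rows":{"type":"array"},"newtons":{"type":"number"}},"required":["rows"]}

```bash
mkdir -p pics; cat > h.py <<'E'
import numpy as np, cv2
from station import state, snapshot, close_job, hold_point_z
def save(s,n): cv2.imwrite(f'pics/{n}.png', s['color'][...,::-1])
def ray(s,u,v,fish=False):
    x=(u-s['cx'])/s['fx']; y=(v-s['cy'])/s['fy']
    if fish:
        r=np.hypot(x,y); k=np.sin(r)/r if r>1e-9 else 1
        d=np.array([x*k,-y*k,-np.cos(r)])
    else: d=np.array([x,-y,-1.])
    return np.array(s['origin']),np.array(s['rotation'])@d
def at(s,u,v,z,fish=False):
    o,d=ray(s,u,v,fish); return o+d*(z-o[2])/d[2]
def proj(s,p):
    c=np.array(s['rotation']).T@(np.array(p)-s['origin']); return s['cx']+s['fx']*c[0]/-c[2], s['cy']-s['fy']*c[1]/-c[2]
def tri(*rs):
    A=0;b=0
    for o,d in rs:
        d=d/np.linalg.norm(d);P=np.eye(3)-np.outer(d,d);A=A+P;b=b+P@o
    return np.linalg.solve(A,b)
E
python3 - <<'E'
from h import *
import pickle
for n in('scene','top'):
    s=snapshot(n); save(s,n); pickle.dump(s,open(n+'.pkl','wb'))
    print(n,s['origin'],np.round(s['rotation'],3),s['fx'],s['cx'],s['cy'],s.keys())
print(state(),hold_point_z)
E
```

```text
scene [0.9637543  0.50892844 1.15911094] [0.296 0.084 0.248 0.918] 518.7887269158033 316.2109232157642 232.4849344632703 dict_keys(['color', 'fx', 'fy', 'cx', 'cy', 'origin', 'rotation'])
top [ 0.41902018 -0.00497556  1.8235604 ] [-0.704 -0.033  0.031  0.708] 544.9497732356235 319.5921039916826 234.47793540336522 dict_keys(['color', 'fx', 'fy', 'cx', 'cy', 'origin', 'rotation'])
{'time_s': 0.1, 'q': array([-1.46807736e+00,  1.58965829e-01,  1.59810404e+00, -1.39158918e-05,
        1.38617665e+00, -2.10112214e-01]), 'joint_velocities': array([ 0.00047594, -0.00043705, -0.00450166, -0.00010055, -0.00027147,
       -0.001205  ]), 'tau': array([-5.63710491e-04, -3.96990001e+01, -3.32338035e+01, -3.41215000e-04,
        4.16290059e-03, -2.22119070e-06]), 'tool_pos': array([ 0.17687177, -0.5465626 ,  0.23042783]), 'tool_rot': array([-8.26103215e-04,  9.87791464e-01,  1.55779777e-01,  3.75531209e-05]), 'force': array([ 0.52482401, -0.35286621,  0.05657222]), 'ft_torque': array([-0.00160785,  0.01706786,  0.02141681]), 'grasp_force': 0.0, 'gripper_width': 0.0854579432704822} 0.0187
```

View pics/scene.png

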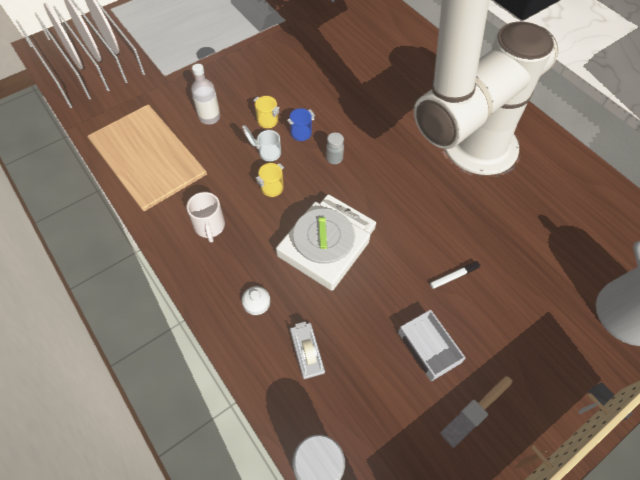

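View pics/top.png

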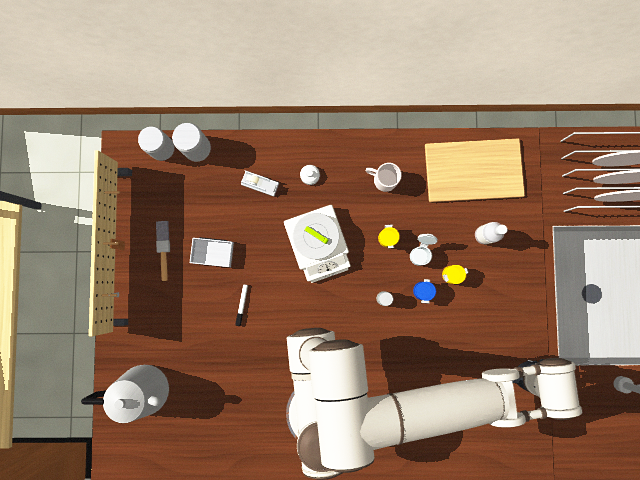

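The frosted pot with its open lid is at scene (268,146) / top (421,255). The clip is at scene (323,232) / top (318,236), and the holder at scene (431,345) / top (211,252). The look-alikes are yellow at top (389,236) and (455,274) and blue at (425,291). They are coloured and have no raised lid, so the clear pot at (421,255) is the one meant. Next I'll confirm it in an enlarged crop.

```bash
python3 - <<'E'
s=open('h.py').read()
s=s.replace("import numpy as np, cv2","import numpy as np, cv2, pickle\nfrom scipy.spatial.transform import Rotation as R\ndef M(s): return R.from_quat(s['rotation'],scalar_first=True).as_matrix()").replace("np.array(s['rotation'])","M(s)")
open('h.py','w').write(s)
from h import *
S=pickle.load(open('scene.pkl','rb'));T=pickle.load(open('top.pkl','rb'))
a=cv2.resize(S['color'][110:210,225:325],(400,400),interpolation=cv2.INTER_CUBIC)
b=cv2.resize(T['color'][215:315,360:460],(400,400),interpolation=cv2.INTER_CUBIC)
cv2.imwrite('pics/c1.png',np.hstack([a,b])[...,::-1])
a=cv2.resize(S['color'][190:290,275:380],(420,400),interpolation=cv2.INTER_CUBIC)
b=cv2.resize(T['color'][195:290,270:365],(380,400),interpolation=cv2.INTER_CUBIC)
cv2.imwrite('pics/c2.png',np.hstack([a,b])[...,::-1])
for n,s in(('S',S),('T',T)):
    h=cv2.cvtColor(s['color'],cv2.COLOR_RGB2HSV)
    m=cv2.inRange(h,(33,120,80),(50,255,255))
    nn,l,st,c=cv2.connectedComponentsWithStats(m)
    for i in range(1,nn):
        if st[i,4]>30:
            pts=cv2.findNonZero((l==i).astype(np.uint8)); r=cv2.minAreaRect(pts)
            print(n,'lime',st[i],c[i],r, at(s,*c[i],.098), [at(s,*p,.1)[:2].round(3) for p in cv2.boxPoints(r)])
# counter plane checks
print('holder corners T z=.04',[at(T,*p,.04)[:2].round(3) for p in((193,238),(232,241),(231,269),(190,264))])
print('pot T',at(T,421,257,.06)); print('mug',at(T,387,177,.09))
E
```

```text
S lime [319 218   7  30 160] [322.25625 232.3375 ] ((322.2637939453125, 232.4844970703125), (29.302291870117188, 5.284982204437256), 86.633544921875) [0.58135219 0.01653622 0.098     ] [array([ 0.565, -0.02 ]), array([ 0.554, -0.013]), array([0.599, 0.054]), array([0.609, 0.048])]
T lime [305 226  23  18 134] [316.1119403  234.52238806] ((316.133544921875, 234.5144500732422), (25.776111602783203, 5.167239189147949), 32.735225677490234) [0.57565426 0.0127009  0.098     ] [array([0.591, 0.051]), array([0.605, 0.043]), array([ 0.56 , -0.026]), array([ 0.546, -0.017])]
holder corners T z=.04 [array([0.572, 0.418]), array([0.561, 0.29 ]), array([0.469, 0.292]), array([0.486, 0.427])]
pot T [ 0.50406421 -0.32583886  0.06      ]
mug [ 0.76118779 -0.21665511  0.09      ]
```

View pics/c1.png

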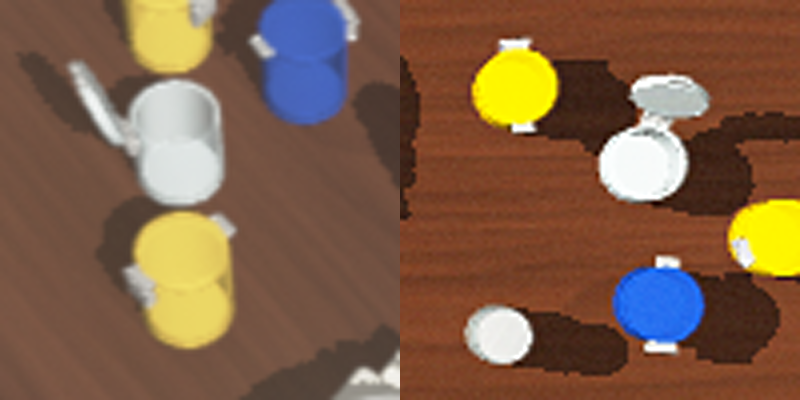

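View pics/c2.png

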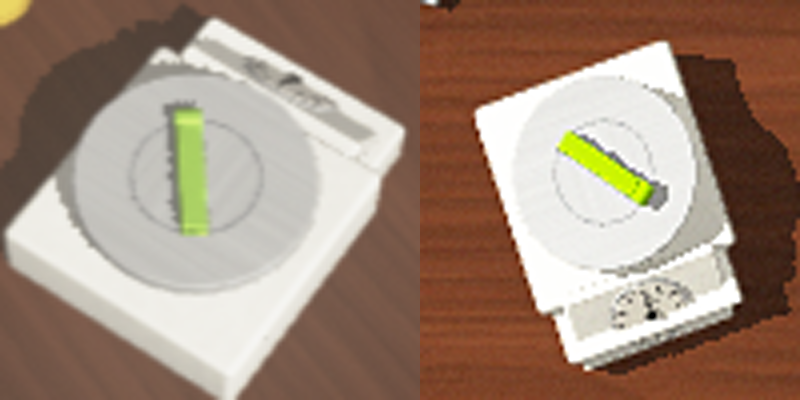

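Crop 1 confirms the target: only the clear pot has a hinged lid, which leans back towards +x (scene tip about (244,126)). Both yellow pots and the blue one are excluded. Crop 2 shows the clip lying across the pan's ring; the ring's centre is about top (315.5,235.9) / scene (324,233.8).

```bash
cat >> h.py <<'E'
def go(p,yaw,st=None):
    "tool-axes turn about z (deg) to put tool y-axis at world yaw (deg, mod 180) and tool-frame shift (mm) after that turn; tool down"
    st=st or state(); r=R.from_quat(st['tool_rot'],scalar_first=True); m=r.as_matrix()
    cur=np.degrees(np.arctan2(m[1,1],m[0,1])); d=(yaw-cur+90)%180-90
    tz=-d  # tool z down
    m2=(r*R.from_rotvec([0,0,np.radians(tz)])).as_matrix()
    dw=np.array(p)-st['tool_pos']
    print('turn z rad %.3f (alt %.3f) q6 %.2f | shift now-axes %s after-turn %s mm | tilt %s'%(np.radians(tz),np.radians(tz-np.sign(tz)*180),st['q'][5],(m.T@dw*1e3).round(1),(m2.T@dw*1e3).round(1),m[:,2].round(3)))
E
python3 - <<'E'
from h import *
S=pickle.load(open('scene.pkl','rb'));T=pickle.load(open('top.pkl','rb'))
def both(n,a,b):
    p=tri(ray(S,*a),ray(T,*b)); print(n,p.round(4),'reproj',np.round(proj(S,p)-np.array(a),1),np.round(proj(T,p)-np.array(b),1)); return p
both('ring',(324,233.8),(315.5,235.9))
both('clip',(322.3,232.4),(316.1,234.5))
both('potrim',(269,138),(420.75,256))
both('lidtip',(244.3,126.5),(428.5,234))
both('hinge',(257.5,144),(423.7,245.5))
# holder bright-region contour in top & scene
for n,s,(x0,y0,x1,y1) in(('T',T,(180,225,245,280)),('S',S,(390,300,475,390))):
    h=cv2.cvtColor(s['color'],cv2.COLOR_RGB2HSV)[y0:y1,x0:x1]
    m=((h[...,1]<60)).astype(np.uint8)
    c=max(cv2.findContours(m,0,2)[0],key=cv2.contourArea); r=cv2.minAreaRect(c)
    q=cv2.boxPoints(r)+[x0,y0]; print(n,r,q.round(1).tolist(),[at(s,*p,.04)[:2].round(3).tolist() for p in q])
m=R.from_quat(state()['tool_rot'],scalar_first=True).as_matrix(); print(m.round(3))
p=at(T,316,235,.0975); go([p[0],p[1],.28],0)
E
```

```text
ring [0.5734 0.0144 0.0799] reproj [0.3 0. ] [ 0.1 -0.2]
clip [0.5772 0.0124 0.0876] reproj [0.3 0. ] [ 0.1 -0.2]
potrim [ 0.5086 -0.3259  0.0624] reproj [0.7 0.1] [ 0.4 -0.4]
lidtip [ 0.5721 -0.3367  0.14  ] reproj [0.4 0.1] [ 0.2 -0.2]
hinge [ 0.5421 -0.3374  0.0495] reproj [0. 0.] [ 0. -0.]
T ((31.223079681396484, 26.71538543701172), (41.5516357421875, 26.915538787841797), 7.125016689300537) [[188.9, 262.5], [192.3, 235.8], [233.5, 240.9], [230.2, 267.6]] [[0.491, 0.43], [0.579, 0.421], [0.561, 0.285], [0.474, 0.295]]
S ((40.85862731933594, 44.096553802490234), (65.2181396484375, 42.438114166259766), 55.66978073120117) [[394.9, 329.1], [430.0, 305.2], [466.8, 359.1], [431.7, 383.0]] [[0.577, 0.29], [0.473, 0.293], [0.493, 0.434], [0.591, 0.428]]
[[ 0.951  0.308 -0.   ]
 [ 0.308 -0.951  0.002]
 [ 0.    -0.002 -1.   ]]
turn z rad -1.258 (alt 1.884) q6 -0.21 | shift now-axes [ 550.3 -410.3  -48.7] after-turn [559.7 397.3 -48.7] mm | tilt [-0.     0.002 -1.   ]
```

Request:
drive_tool(
  rows=[
    [[0,0,0],[46,-34,-2],1],
    [[0,0,0],[46,-34,-2],1],
    [[0,0,0],[46,-34,-2],1],
    [[0,0,0],[46,-34,-2],1],
    [[0,0,0],[46,-34,-2],1],
    [[0,0,0],[46,-34,-2],1],
    [[0,0,0],[46,-34,-2],1],
    [[0,0,0],[46,-34,-2],1],
  ],
  newtons=25,
)

```text
time_s: 1.1
tool_pos: [0.444, -0.1732, 0.2471]
tool_rot: [-0.0, 0.988, 0.156, -0.0]
force: [0.0, -0.1, 0.2]
gripper_width: 0.0854
grasp_force: 0.0
```

Request:
drive_tool(
  rows=[
    [[0,0,0],[46,-34,-1],1],
    [[0,0,0],[46,-34,-1],1],
    [[0,0,0],[46,-34,-1],1],
    [[0,0,0],[46,-34,-1],1],
    [[0,0,-0.166],[0,0,0],1],
    [[0,0,-0.166],[0,0,0],1],
    [[0,0,-0.166],[0,0,0],1],
    [[0,0,-0.166],[0,0,0],1],
  ],
)

```text
time_s: 2.1
tool_pos: [0.5762, 0.0111, 0.2507]
tool_rot: [-0.0, 0.882, 0.472, -0.0]
force: [0.4, 0.5, 0.5]
gripper_width: 0.0854
grasp_force: 0.0
```

```bash
python3 - <<'E'
from h import *
s=snapshot('wrist'); save(s,'w1'); pickle.dump(s,open('w1.pkl','wb'))
print(s['origin'],s['fx'],s['cx'],s['cy']); st=state(); print(st['tool_pos'],st['time_s'],st['force'])
h=cv2.cvtColor(s['color'],cv2.COLOR_RGB2HSV); m=cv2.inRange(h,(33,120,80),(50,255,255))
c=max(cv2.findContours(m,0,2)[0],key=cv2.contourArea); r=cv2.minAreaRect(c); print(r)
q=np.array([at(s,*p,.1,True) for p in cv2.boxPoints(r)]); print(q.round(4),q.mean(0))
go([.577,.0126,.2],-34)
E
```

```text
[0.61562652 0.07014529 0.39447801] 371.64829954431775 312.0900811234662 242.2480825919052
[0.57628005 0.01106803 0.25069687] 2.15 [-0.86255803  0.09548644  0.03352077]
((311.415283203125, 219.52645874023438), (97.38565826416016, 19.189411163330078), 88.60282135009766)
[[ 0.5926  0.0526  0.1   ]
 [ 0.6054  0.0445  0.1   ]
 [ 0.5622 -0.0248  0.1   ]
 [ 0.5484 -0.0162  0.1   ]] [0.57715746 0.01399977 0.1       ]
turn z rad 0.010 (alt -3.132) q6 0.39 | shift now-axes [ 1.7 -0.2 50.7] after-turn [ 1.7 -0.2 50.7] mm | tilt [-0.001  0.    -1.   ]
```

View pics/w1.png

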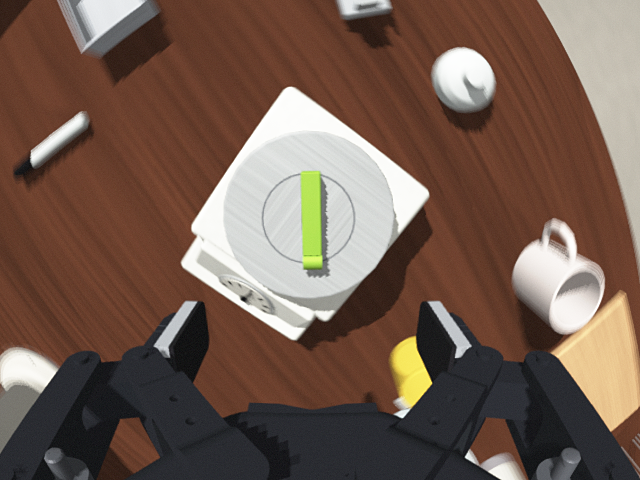

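The wrist view shows the clip at (312,220), aligned with the open fingers and free all round. The ring's centre is at (309,218).

Request:
drive_tool(
  rows=[
    [[0,0,-0.03],[3,-1,0],1],
    [[0,0,0],[0,0,45],1],
    [[0,0,0],[0,0,45],1],
    [[0,0,0],[0,0,40],1],
    [[0,0,0],[0,0,25],1],
    [[0,0,0],[0,0,8],1],
    [[0,0,0],[0,0,0],0],
    [[0,0,0],[0,0,0],-1],
  ],
  newtons=25,
)

```text
time_s: 3.15
tool_pos: [0.5786, 0.0139, 0.0899]
tool_rot: [0.001, 0.876, 0.482, 0.001]
force: [0.6, -0.3, -0.3]
gripper_width: 0.0515
grasp_force: 0.0
```

Request:
drive_tool(
  rows=[
    [[0,0,0],[0,0,0],-1],
    [[0,0,0],[0,0,0],-1],
    [[0,0,0],[0,0,0],-1],
    [[0,0,0],[0,0,0],-1],
    [[0,0,0],[0,0,0],-1],
    [[0,0,0],[0,0,0],-1],
    [[0,0,0],[0,0,0],-1],
    [[0,0,0],[0,0,0],-1],
  ],
)

```text
time_s: 4.15
tool_pos: [0.5775, 0.014, 0.0883]
tool_rot: [0.0, 0.876, 0.482, 0.0]
force: [0.9, -1.0, -0.0]
gripper_width: 0.0148
grasp_force: 28.1
```

Request:
drive_tool(
  rows=[
    [[0,0,0],[0,0,-30],-1],
    [[0,0,0],[0,0,-60],-1],
    [[0,0,0],[44,-38,0],-1],
    [[0,0,0],[44,-38,0],-1],
    [[0,0,0],[44,-38,0],-1],
    [[0,0,0],[44,-38,0],-1],
    [[0,0,0],[44,-38,0],-1],
    [[0,0,0],[44,-38,0],-1],
  ],
)

```text
time_s: 5.15
tool_pos: [0.5249, 0.3606, 0.1778]
tool_rot: [0.0, 0.876, 0.482, -0.001]
force: [0.1, -0.6, 0.3]
gripper_width: 0.0148
grasp_force: 28.0
```

Request:
drive_tool(
  rows=[
    [[0,0,-0.151],[0,0,0],-1],
    [[0,0,-0.151],[0,0,0],-1],
    [[0,0,-0.151],[0,0,0],-1],
    [[0,0,0],[0,0,0],-1],
    [[0,0,0],[0,0,0],-1],
    [[0,0,0],[0,0,0],-1],
    [[0,0,0],[0,0,0],-1],
    [[0,0,0],[0,0,0],-1],
  ],
)

```text
time_s: 6.15
tool_pos: [0.5259, 0.359, 0.1783]
tool_rot: [0.0, 0.745, 0.667, 0.0]
force: [-0.7, 0.5, -0.5]
gripper_width: 0.015
grasp_force: 28.0
```

```bash
python3 - <<'E'
from h import *
s=snapshot('wrist'); save(s,'w2'); pickle.dump(s,open('w2.pkl','wb'))
st=state(); print(st['tool_pos'],st['gripper_width'],st['grasp_force'])
go([.526,.361,.0075],-6.5)
# pan centre from w1: grey ring/pan
w=pickle.load(open('w1.pkl','rb')); print('ring',at(w,309,218,.085,True))
E
```

```text
[0.52588522 0.35900032 0.17833372] 0.015176903785284239 27.968266904354095
turn z rad 0.002 (alt -3.139) q6 0.52 | shift now-axes [ 2.000e+00 -1.000e-01  1.708e+02] after-turn [ 2.000e+00 -1.000e-01  1.708e+02] mm | tilt [ 0. -0. -1.]
ring [0.57491206 0.01447187 0.085     ]
```

View pics/w2.png

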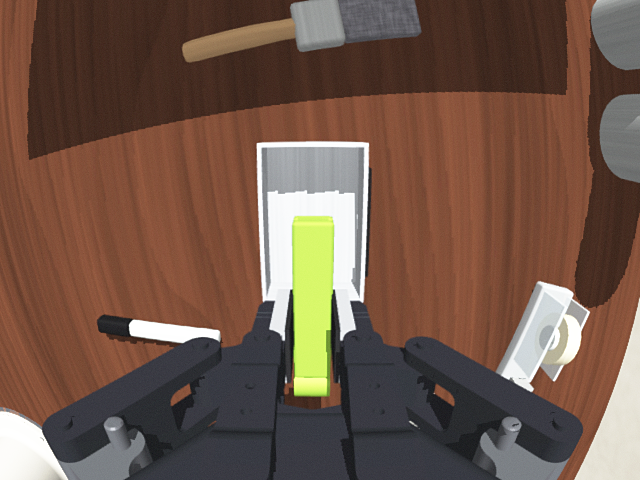

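The clip is held parallel to the holder, and its axis (column 313) is centred between the holder's rims (258 and 368).

Request:
drive_tool(
  rows=[
    [[0,0,0],[2,0,45],-1],
    [[0,0,0],[0,0,45],-1],
    [[0,0,0],[0,0,35],-1],
    [[0,0,0],[0,0,25],-1],
    [[0,0,0],[0,0,15],-1],
    [[0,0,0],[0,0,5],-1],
    [[0,0,0],[0,0,0],-1],
    [[0,0,0],[0,0,0],-1],
  ],
)

```text
time_s: 7.2
tool_pos: [0.527, 0.3614, 0.0096]
tool_rot: [0.0, 0.745, 0.667, 0.001]
force: [-0.0, 0.1, -0.6]
gripper_width: 0.015
grasp_force: 28.0
```

Request:
drive_tool(
  rows=[
    [[0,0,0],[0,0,0],-0.3],
    [[0,0,0],[0,0,0],-0.3],
    [[0,0,0],[0,0,0],-0.3],
    [[0,0,0],[0,0,-20],-0.3],
    [[0,0,0],[0,0,-40],-0.3],
    [[0,0,0],[0,0,-60],-0.3],
    [[0,0,0],[0,0,-60],-0.3],
    [[0,0,0],[0,0,0],-0.3],
  ],
)

```text
time_s: 8.2
tool_pos: [0.53, 0.3628, 0.1975]
tool_rot: [0.002, 0.745, 0.667, 0.007]
force: [0.1, -0.4, -1.4]
gripper_width: 0.0299
grasp_force: 0.0
```

```bash
python3 - <<'E'
from h import *
st=state(); print(st['tool_pos'],st['gripper_width'],st['time_s'])
s=snapshot('wrist'); save(s,'w3'); pickle.dump(s,open('w3.pkl','wb'))
h=cv2.cvtColor(s['color'],cv2.COLOR_RGB2HSV); m=cv2.inRange(h,(33,120,80),(50,255,255))
c=max(cv2.findContours(m,0,2)[0],key=cv2.contourArea); q=cv2.boxPoints(cv2.minAreaRect(c)); print([at(s,*p,.018,True)[:2].round(3) for p in q])
S=pickle.load(open('scene.pkl','rb'));T=pickle.load(open('top.pkl','rb'))
# pot pixel mask in top: bright low-sat
h=cv2.cvtColor(T['color'],cv2.COLOR_RGB2HSV)[225:270,405:445]; m=((h[...,1]<70)&(h[...,2]>100)).astype(np.uint8)
for r in m: print(''.join('.#'[v] for v in r))
h=cv2.cvtColor(S['color'],cv2.COLOR_RGB2HSV)[118:165,238:290]; m=((h[...,1]<70)&(h[...,2]>95)).astype(np.uint8)
for r in m: print(''.join('.#'[v] for v in r))
E
```

```text
[0.5299794  0.36283907 0.19752143] 0.02990825773098293 8.2
[array([0.524, 0.402]), array([0.538, 0.4  ]), array([0.53 , 0.331]), array([0.516, 0.333])]
........................................
........................................
........................................
........................................
........................................
........................................
........................................
........................................
........................................
...............#############............
..............###############...........
.............#################..........
.............##################.........
.............###################........
............#####################.......
.............###################........
..............##################........
................################........
................###############.........
...............#########................
...............########.................
..............#########.................
...........###########..................
.....
[... 2687 characters left out ...]
###........
.....................######################.........
.....................######################.........
.....................######################.........
.....................######################.........
......................####################..........
.......................###################..........
.......................##################...........
........................################............
.........................##############.............
............................########................
....................................................
........................................###.........
........................................####........
```

The clip is in the holder: its lime body spans y 0.332–0.402 at the height of the holder's floor. Next is a view over the pot.

Request:
drive_tool(
  rows=[
    [[0,0,0],[-57,4.7,-8.5],-1],
    [[0,0,0],[-57,4.7,-8.5],-1],
    [[0,0,0],[-57,4.7,-8.5],-1],
    [[0,0,0],[-57,4.7,-8.5],-1],
    [[0,0,0],[-57,4.7,-8.5],-1],
    [[0,0,0],[-57,4.7,-8.5],-1],
    [[0,0,0],[-57,4.7,-8.5],-1],
    [[0,0,0],[-57,4.7,-8.5],-1],
  ],
)

```text
time_s: 9.25
tool_pos: [0.5118, -0.0978, 0.2554]
tool_rot: [-0.001, 0.745, 0.667, -0.0]
force: [0.3, 0.5, -0.4]
gripper_width: 0.0
grasp_force: 0.0
```

Request:
drive_tool(
  rows=[
    [[0,0,0],[-57,4.7,-8.5],-1],
    [[0,0,0],[-57,4.7,-8.5],-1],
    [[0,0,0],[-57,4.7,-8.5],-1],
    [[0,0,0],[-57,4.7,-8.5],-1],
    [[0,0,0.167],[0,0,0],-1],
    [[0,0,0.167],[0,0,0],-1],
    [[0,0,0.167],[0,0,0],-1],
    [[0,0,0.167],[0,0,0],-1],
  ],
)

```text
time_s: 10.25
tool_pos: [0.5057, -0.3245, 0.2888]
tool_rot: [-0.001, 0.924, 0.383, -0.001]
force: [0.7, 0.4, 0.1]
gripper_width: 0.0001
grasp_force: 0.0
```

Request:
drive_tool(
  rows=[
    [[0,0,0.167],[0,0,0],-1],
    [[0,0,0.167],[0,0,0],-1],
    [[0,0,0.167],[0,0,0],-1],
    [[0,0,0.167],[0,0,0],-1],
    [[0,0,0.167],[0,0,0],-1],
    [[0,0,0.167],[0,0,0],-1],
    [[0,0,0],[0,0,0],-1],
    [[0,0,0],[0,0,0],-1],
  ],
)

```text
time_s: 11.25
tool_pos: [0.5061, -0.3248, 0.2896]
tool_rot: [-0.0, 0.995, -0.104, -0.001]
force: [-0.1, -0.5, 0.3]
gripper_width: 0.0003
grasp_force: 0.0
```

```bash
python3 - <<'E'
from h import *
st=state(); print(st['tool_pos'],st['tool_rot'],st['time_s'],st['q'])
s=snapshot('wrist'); save(s,'w4'); pickle.dump(s,open('w4.pkl','wb')); print(s['origin'])
E
```

```text
[ 0.50609285 -0.32476009  0.28955164] [-4.45811972e-04  9.94623733e-01 -1.03552439e-01 -5.68696591e-04] 11.25 [-7.71253108e-01  1.95211567e-01  1.44079090e+00 -3.84707141e-06
  1.50703540e+00  1.00702033e+00]
[ 0.57557121 -0.3396961   0.43336464]
```

View pics/w4.png

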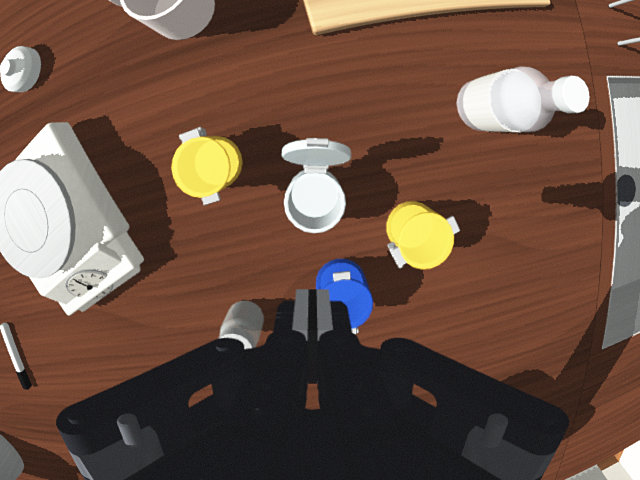

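The wrist view shows the pot's rim centred at about (315,201), the hinge at (316,170) and the lid tab at (318,141). Both yellow pots and the blue one stand clear of it.

```bash
python3 - <<'E'
from h import *
s=pickle.load(open('w4.pkl','rb')); S=pickle.load(open('scene.pkl','rb'));T=pickle.load(open('top.pkl','rb'))
x0,y0=275,130
h=cv2.cvtColor(s['color'],cv2.COLOR_RGB2HSV)[y0:240,x0:360]; m=((h[...,1]<75)&(h[...,2]>110)).astype(np.uint8)
c=np.argwhere(m)[:,::-1]+[x0,y0]
pot=c[c[:,1]>176]; hull=cv2.convexHull(pot.astype(np.float32))
q=np.array([at(s,*p,.064,True)[:2] for p in hull[:,0] if p[1]>185]); 
A=np.c_[2*q,np.ones(len(q))]; sol=np.linalg.lstsq(A,(q**2).sum(1),rcond=None)[0]; print('rim circle',sol[:2].round(4),'r',np.sqrt(sol[2]+(sol[:2]**2).sum()).round(4))
print('rim c',at(s,315,201,.064,True).round(4),'hinge',at(s,316,171,.064,True).round(4),'tip z.132',at(s,318,141,.132,True).round(4))
print('tip tri',tri(ray(s,318,141,True),ray(S,244.3,126.5)).round(4))
print('rim tri',tri(ray(s,315,201,True),ray(S,269,138),ray(T,420.75,256)).round(4))
# lid symmetry axis: left/right extremes of lid
l=c[c[:,1]<168]; a=l[l[:,0].argmin()];b=l[l[:,0].argmax()];print(a,b,at(s,*a,.1,True).round(3),at(s,*b,.1,True).round(3))
E
```

```text
rim circle [ 0.5099 -0.3277] r 0.0314
rim c [ 0.5115 -0.3289  0.064 ] hinge [ 0.541  -0.3361  0.064 ] tip z.132 [ 0.5709 -0.3433  0.132 ]
tip tri [ 0.5706 -0.3431  0.1333]
rim tri [ 0.509  -0.3276  0.0596]
[281 153] [350 149] [ 0.567 -0.309  0.1  ] [ 0.558 -0.37   0.1  ]
```

Request:
drive_tool(
  rows=[
    [[0,0,0],[40,0.7,0],-1],
    [[0,0,0],[40,0.7,0],-1],
    [[0,0,0],[39,0.7,0],-1],
    [[0,0,0],[0,0,45],-1],
    [[0,0,0],[0,0,45],-1],
    [[0,0,0],[0,0,45],-1],
    [[0,0,0],[0,0,46],-1],
    [[0,0,0],[0,0,0],-1],
  ],
)

```text
time_s: 12.3
tool_pos: [0.6194, -0.3496, 0.1038]
tool_rot: [-0.003, 0.995, -0.104, -0.004]
force: [-0.6, 0.2, 0.5]
gripper_width: -0.0001
grasp_force: 0.0
```

Request:
drive_tool(
  rows=[
    [[0,0,0],[-14,0,0],-1],
    [[0,0,0],[-14,0,0],-1],
    [[0,0,0],[-13,0,0],-1],
    [[0,0,0],[-13,0,0],-1],
    [[0,0,0],[-13,0,0],-1],
    [[0,0,0],[-13,0,0],-1],
    [[0,0,0],[-13,0,0],-1],
    [[0,0,0],[-13,0,0],-1],
  ],
)

```text
time_s: 13.3
tool_pos: [0.5196, -0.331, 0.1127]
tool_rot: [0.001, 0.995, -0.104, 0.002]
force: [0.3, -0.1, 0.7]
gripper_width: -0.0002
grasp_force: 0.0
```

Request:
drive_tool(
  rows=[
    [[0,0,0],[-6,0,0],-1],
    [[0,0,0],[0,0,0],-1],
    [[0,0,0],[0,0,0],-1],
    [[0,0,0],[0,0,-40],-1],
    [[0,0,0],[0,0,-50],-1],
    [[0,0,0],[0,0,-50],1],
    [[0,0,0],[0,0,-40],1],
    [[0,0,0],[0,0,0],1],
  ],
)

```text
time_s: 14.3
tool_pos: [0.5147, -0.33, 0.2944]
tool_rot: [0.003, 0.994, -0.105, 0.004]
force: [0.1, 0.2, -0.6]
gripper_width: 0.0542
grasp_force: 0.0
```

```bash
python3 - <<'E'
from h import *
s=snapshot('wrist'); save(s,'w5'); pickle.dump(s,open('w5.pkl','wb')); 
st=state(); print(st['tool_pos'],st['tool_rot'],st['time_s'],st['gripper_width'])
E
```

```text
[ 0.51374885 -0.32918303  0.29133785] [ 0.00121437  0.99450023 -0.10471527  0.00159318] 14.35 0.06175288446514793
```

View pics/w5.png

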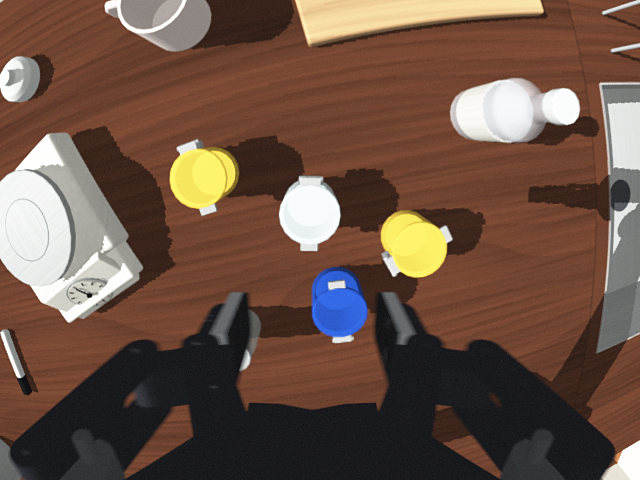

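The lid is now shut: its disc is centred at (309,211), the hinge is at (311,181) and the tab at (309,247).

```bash
python3 - <<'E'
from h import *
s=snapshot('wrist')
x0,y0=270,165
h=cv2.cvtColor(s['color'],cv2.COLOR_RGB2HSV)[y0:260,x0:350]; m=((h[...,1]<75)&(h[...,2]>110)).astype(np.uint8)
m=cv2.morphologyEx(m,cv2.MORPH_OPEN,np.ones((23,23),np.uint8) if 0 else cv2.getStructuringElement(2,(31,31)))
c=max(cv2.findContours(m,0,1)[0],key=cv2.contourArea)[:,0]+[x0,y0]
q=np.array([at(s,*p,.072,True)[:2] for p in c]); A=np.c_[2*q,np.ones(len(q))]; sol=np.linalg.lstsq(A,(q**2).sum(1),rcond=None)[0]
C=sol[:2]; print('lid',C.round(4),np.sqrt(sol[2]+C@C).round(4), c.min(0),c.max(0))
hi=at(s,311,181,.064,True)[:2]; tb=at(s,309,247,.07,True)[:2]; d=hi-tb; print(hi,tb,'yaw',np.degrees(np.arctan2(d[1],d[0])))
yel=at(s,405,232,.03,True); print('yellow',yel,'blue',at(s,338,300,.03,True),'yel2',at(s,200,178,.05,True))
go([C[0],C[1],.023],78)
E
```

```text
lid [ 0.5123 -0.3279] 0.0323 [280 174] [341 245]
[ 0.54048419 -0.33444637] [ 0.475198   -0.31843058] yaw -13.783414146974641
yellow [ 0.45793053 -0.42742657  0.03      ] blue [ 0.39113712 -0.33570219  0.03      ] yel2 [ 0.56872922 -0.21912233  0.05      ]
turn z rad -0.000 (alt 3.141) q6 1.01 | shift now-axes [ -0.9  -0.5 266.2] after-turn [ -0.9  -0.5 266.2] mm | tilt [ 0. -0. -1.]
```

Request:
drive_tool(
  rows=[
    [[0,0,0.02],[-3.4,-0.6,0],1],
    [[0,0,0],[0,0,50],1],
    [[0,0,0],[0,0,50],1],
    [[0,0,0],[0,0,50],1],
    [[0,0,0],[0,0,50],1],
    [[0,0,0],[0,0,40],1],
    [[0,0,0],[0,0,24],1],
    [[0,0,0],[0,0,10],1],
  ],
  newtons=40,
)

```text
time_s: 15.4
tool_pos: [0.5077, -0.3255, 0.0123]
tool_rot: [-0.002, 0.993, -0.115, -0.002]
force: [-0.1, 1.2, 1.3]
gripper_width: 0.0858
grasp_force: 0.0
```

Request:
drive_tool(
  rows=[
    [[0,0,0],[0,0,0],1],
    [[0,0,0],[0,0,0],0.6],
    [[0,0,0],[0,0,0],0.45],
    [[0,0,0],[0,0,0],0.2],
    [[0,0,0],[0,0,0],0.2],
    [[0,0,0],[0,0,0],0.2],
    [[0,0,0],[0,0,0],0.2],
    [[0,0,0],[0,0,0],0.2],
  ],
)

```text
time_s: 16.4
tool_pos: [0.5104, -0.3279, 0.0171]
tool_rot: [0.001, 0.993, -0.115, 0.001]
force: [-0.7, 1.4, 5.5]
gripper_width: 0.062
grasp_force: 42.2
```

Request:
drive_tool(
  rows=[
    [[0,0,0],[0,0,-5],0.2],
    [[0,0,0],[0,0,-15],0.2],
    [[0,0,0],[0,0,-25],0.2],
    [[0,0,0],[0,0,-30],0.2],
    [[0,0,0],[0,0,-30],0.2],
    [[0,0,0],[0,0,-25],0.2],
    [[0,0,0],[0,0,-15],0.2],
    [[0,0,0],[0,0,-5],0.2],
  ],
)

```text
time_s: 17.4
tool_pos: [0.5098, -0.3275, 0.1663]
tool_rot: [0.0, 0.993, -0.115, 0.001]
force: [-0.0, -0.3, -4.1]
gripper_width: 0.0619
grasp_force: 45.0
```

```bash
python3 - <<'E'
from h import *
def ring(s,c0,fish,lo=.033,hi=.047,half=60):
    g=s['color'].astype(int).sum(2); bh=cv2.morphologyEx(s['color'].min(2),cv2.MORPH_BLACKHAT,np.ones((7,7),np.uint8))
    u0,v0=c0; C=at(s,u0,v0,.0847,fish)[:2]
    P=[(at(s,u,v,.0847,fish)[:2],bh[v,u]) for v in range(int(v0)-half,int(v0)+half) for u in range(int(u0)-half,int(u0)+half)]
    for _ in range(4):
        q=np.array([p for p,b in P if lo<np.hypot(*(p-C))<hi and b>12])
        A=np.c_[2*q,np.ones(len(q))]; sol=np.linalg.lstsq(A,(q**2).sum(1),rcond=None)[0]; C=sol[:2]
        r=np.sqrt(sol[2]+C@C); lo,hi=r-.004,r+.004
    print(C.round(4),'r',r.round(4),len(q))
ring(pickle.load(open('w1.pkl','rb')),(309,218),True)
ring(pickle.load(open('w5.pkl','rb')),(27,230),True,half=27)
T=snapshot('top'); S=snapshot('scene'); ring(T,(315.5,235.9),False,half=20); ring(S,(324,233.8),False,half=30)
st=state(); print(st['tool_pos'],st['force'],st['gripper_width'],st['time_s'],st['q'])
save(S,'s2'); go([.574,.0145,.165],0)
E
```

```text
[0.5733 0.0138] r 0.0396 777
[0.5734 0.0164] r 0.0394 171
[0.5742 0.015 ] r 0.0393 66
[0.576  0.0148] r 0.0392 108
[ 0.50943835 -0.32714627  0.16515145] [ 0.30711335  0.8024967  -4.71606615] 0.06237283205128732 17.5 [-7.70213284e-01  2.91613693e-01  1.57481773e+00  9.46865983e-06
  1.27548199e+00  1.03082243e+00]
turn z rad 1.341 (alt -1.801) q6 1.03 | shift now-axes [-1.510e+01 -3.474e+02  2.000e-01] after-turn [-3.416e+02 -6.460e+01  2.000e-01] mm | tilt [-0.  0. -1.]
```

Request:
drive_tool(
  rows=[
    [[0,0,0],[-1,-20,0],0.2],
    [[0,0,0],[-2,-50,0],0.2],
    [[0,0,0],[-2,-55,0],0.2],
    [[0,0,0],[-2,-55,0],0.2],
    [[0,0,0],[-2,-55,0],0.2],
    [[0,0,0],[-2,-52,0],0.2],
    [[0,0,0],[-2,-40,0],0.2],
    [[0,0,0],[-2,-20.7,0],0.2],
  ],
)

```text
time_s: 18.5
tool_pos: [0.5733, 0.0178, 0.1641]
tool_rot: [-0.0, 0.994, -0.113, -0.001]
force: [0.4, -0.0, -4.0]
gripper_width: 0.062
grasp_force: 45.4
```

Request:
drive_tool(
  rows=[
    [[0,0,0],[0,0,5],0.2],
    [[0,0,0],[0,0,10],0.2],
    [[0,0,0],[0,0,12],0.2],
    [[0,0,0],[0,0,12],0.2],
    [[0,0,0],[0,0,8],0.2],
    [[0,0,0],[0,0,6],0.2],
    [[0,0,0],[0,0,0],0.2],
    [[0,0,0],[0,0,0],0.2],
  ],
)

```text
time_s: 19.5
tool_pos: [0.5747, 0.0147, 0.1128]
tool_rot: [0.0, 0.993, -0.115, 0.0]
force: [0.2, -0.2, -4.0]
gripper_width: 0.0619
grasp_force: 45.4
```

```bash
python3 - <<'E'
from h import *
s=snapshot('wrist'); save(s,'w6'); st=state(); print(st['tool_pos'],st['force'],st['gripper_width'],st['time_s'],st['q'].round(2)); go([.574,.0148,.0965],77)
E
```

```text
[0.57477812 0.01466632 0.11289664] [-0.16914118 -0.41800976 -4.59007042] 0.06255853137794806 19.55 [-0.18  0.28  1.71 -0.    1.16  1.62]
turn z rad -0.003 (alt 3.138) q6 1.62 | shift now-axes [-0.8  0.  16.4] after-turn [-0.8  0.  16.4] mm | tilt [ 0.001 -0.    -1.   ]
```

View pics/w6.png

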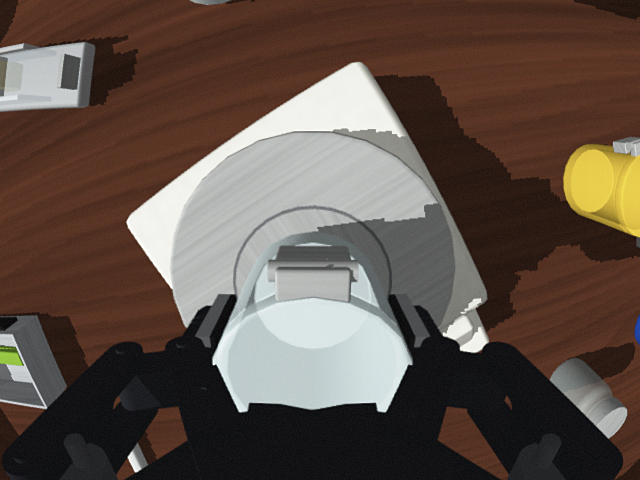

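The pot is held upright with its lid shut, concentric with the ring. Now I'll lower it slowly and watch the force.

Request:
drive_tool(
  rows=[
    [[0,0,0],[-0.8,0,2],0.2],
    [[0,0,0],[0,0,2],0.2],
    [[0,0,0],[0,0,2],0.2],
    [[0,0,0],[0,0,2],0.2],
    [[0,0,0],[0,0,1],0.2],
    [[0,0,0],[0,0,1],0.2],
    [[0,0,0],[0,0,1],0.2],
    [[0,0,0],[0,0,0],0.2],
  ],
)

```text
time_s: 20.55
tool_pos: [0.5736, 0.0149, 0.1014]
tool_rot: [0.0, 0.993, -0.115, 0.0]
force: [-0.4, 1.4, -3.9]
gripper_width: 0.0619
grasp_force: 45.4
```

Request:
drive_tool(
  rows=[
    [[0,0,0],[0,0,1],0.2],
    [[0,0,0],[0,0,1],0.2],
    [[0,0,0],[0,0,1],0.2],
    [[0,0,0],[0,0,0],0.2],
    [[0,0,0],[0,0,0],0.2],
    [[0,0,0],[0,0,0],0.2],
    [[0,0,0],[0,0,0],0.2],
    [[0,0,0],[0,0,0],0.2],
  ],
)

```text
time_s: 21.55
tool_pos: [0.5736, 0.0149, 0.0984]
tool_rot: [0.0, 0.993, -0.115, 0.0]
force: [-0.7, 0.3, 0.3]
gripper_width: 0.0621
grasp_force: 45.6
```

Request:
drive_tool(
  rows=[
    [[0,0,0],[0,0,0.5],0.2],
    [[0,0,0],[0,0,0],0.2],
    [[0,0,0],[0,0,0],0.2],
    [[0,0,0],[0,0,0],0.2],
    [[0,0,0],[0,0,0],0.2],
    [[0,0,0],[0,0,0],0.2],
    [[0,0,0],[0,0,0],0.2],
    [[0,0,0],[0,0,0],0.2],
  ],
)

```text
time_s: 22.55
tool_pos: [0.5736, 0.0149, 0.0978]
tool_rot: [-0.0, 0.993, -0.115, 0.0]
force: [-0.7, 0.2, -0.3]
gripper_width: 0.0624
grasp_force: 45.6
```

```bash
python3 - <<'E'
from h import *
for i in range(4): snapshot('top'); st=state(); print(st['force'][2].round(2),st['tool_pos'].round(4))
E
```

```text
-0.94 [0.5736 0.0149 0.0979]
-0.59 [0.5736 0.0149 0.0978]
-0.6 [0.5736 0.0149 0.0978]
-1.55 [0.5736 0.0149 0.0978]
```

Request:
drive_tool(
  rows=[
    [[0,0,0],[0,0,0.5],0.2],
    [[0,0,0],[0,0,0.5],0.2],
    [[0,0,0],[0,0,0],0.2],
    [[0,0,0],[0,0,0],0.48],
    [[0,0,0],[0,0,0],0.52],
    [[0,0,0],[0,0,0],0.6],
    [[0,0,0],[0,0,0],0.8],
    [[0,0,0],[0,0,0],1],
  ],
  newtons=20,
)

```text
time_s: 23.75
tool_pos: [0.5736, 0.0149, 0.0968]
tool_rot: [0.0, 0.993, -0.115, 0.0]
force: [0.1, -0.0, -0.9]
gripper_width: 0.0852
grasp_force: 0.0
```

Request:
drive_tool(
  rows=[
    [[0,0,0],[0,0,0],1],
    [[0,0,0],[0,0,0],1],
    [[0,0,0],[0,0,-5],1],
    [[0,0,0],[0,0,-20],1],
    [[0,0,0],[0,0,-40],1],
    [[0,0,0],[0,0,-50],1],
    [[0,0,0],[0,0,-50],1],
    [[0,0,0],[0,0,-30],1],
  ],
)

```text
time_s: 24.75
tool_pos: [0.5744, 0.0148, 0.2956]
tool_rot: [0.0, 0.993, -0.115, 0.002]
force: [-0.1, 0.0, -0.7]
gripper_width: 0.0855
grasp_force: 0.0
```

```bash
python3 - <<'E'
from h import *
s=snapshot('wrist'); S=snapshot('scene');T=snapshot('top'); st=state(); print(st['tool_pos'],st['time_s'],st['gripper_width'],st['force'])
a=cv2.resize(S['color'][180:285,265:385],(400,350),interpolation=cv2.INTER_CUBIC)
b=cv2.resize(T['color'],(400,300)); c=cv2.resize(s['color'],(400,300))
d=np.zeros((600,800,3),np.uint8); d[:350,:400]=a; d[:300,400:]=b; d[300:,400:]=c
d[350:600,:400]=cv2.resize(S['color'][:,:],(400,250))
cv2.imwrite('pics/fin.png',d[...,::-1])
E
```

```text
[0.57454482 0.01471088 0.29410629] 24.9 0.0854011857555254 [ 0.28925041 -0.27939497 -0.35975868]
```

View pics/fin.png

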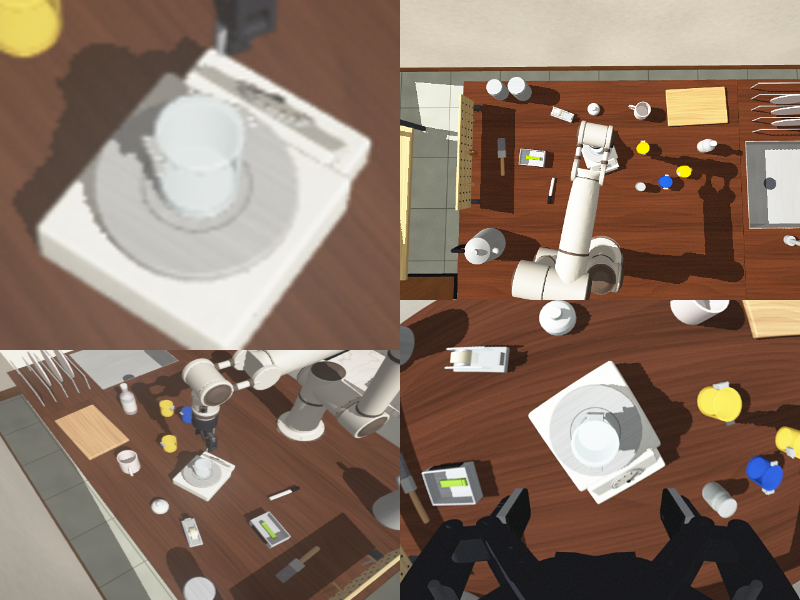

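The final pictures show the pot upright with its lid shut inside the pan's ring, the clip in the holder and the arm clear. Next I'll check the centring with numbers.

```bash
python3 - <<'E'
from h import *
s=snapshot('wrist')
x0,y0=230,160; g=s['color'][y0:300,x0:400]
h=cv2.cvtColor(g,cv2.COLOR_RGB2HSV)
c=cv2.HoughCircles(cv2.medianBlur(g[...,1],3),cv2.HOUGH_GRADIENT,1,10,param1=80,param2=15,minRadius=30,maxRadius=50)
for u,v,r in c[0][:5]:
    p=at(s,u+x0,v+y0,.152,True); e=at(s,u+x0+r,v+y0,.152,True); print(u+x0,v+y0,r,p.round(4),'R',np.linalg.norm(p-e).round(4))
cv2.imwrite('pics/z.png',cv2.resize(g,(680,560),interpolation=cv2.INTER_CUBIC)[...,::-1])
E
```

```text
312.5 228.5 37.2 [0.5739 0.0143 0.152 ] R 0.0296
312.5 212.5 41.6 [0.5865 0.0114 0.152 ] R 0.0328
302.5 231.5 48.3 [0.5733 0.0226 0.152 ] R 0.0385
306.5 220.5 47.2 [0.5813 0.0175 0.152 ] R 0.0374
352.5 212.5 49.4 [ 0.5794 -0.0193  0.152 ] R 0.04
```

View pics/z.png

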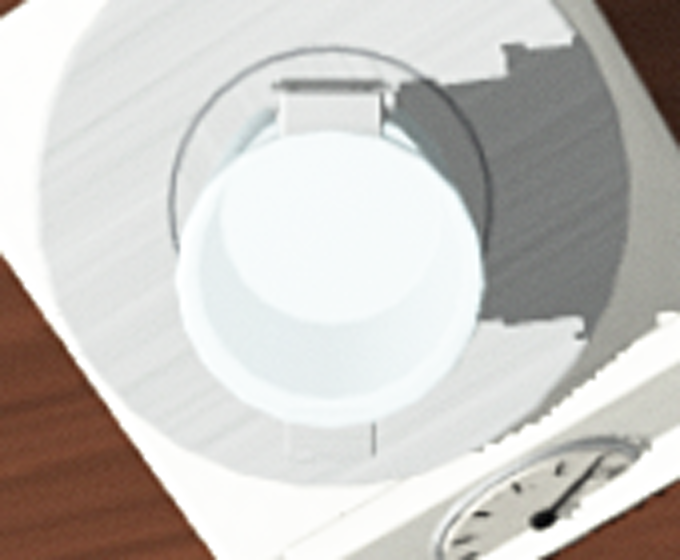

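The lid's centre is at (0.5739, 0.0143), and the pan's centre at (0.574, 0.0148), so the pot is centred. The lid is shut and the needle has turned. I'm handing in.

```bash
python3 -c "
from station import close_job; print(close_job())"
```

```text
the job is handed in; nothing more can be done
None
```

The job is handed in at about 25 s on the clock: the clip is in the holder, and the pot stands free and upright with its lid shut, within about 1 mm of the pan's centre by camera.

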